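Ready the clipper-guard cleaner

TASK

Get the little cleaner ready for a run: first screw the brass drain nut clockwise fully home against its stop, then put every clipper guard down in the well, and only then turn the two dials, each so that its white pointer lines up with the dark set tab on its scale. Leave all the other things on the counter where they are.

Things in the scene. Friction and masses are not known exactly. Their poses are not given: they have to be found in the camera images.
- well (a point): Centre of the floor of the well, an open square recess 160 x 160 mm inside, 50 mm deep, in the left end of the cleaner; floor 20 mm above the table, walls round it 15 to 20 mm thick. Axes are those of the cleaner.
- cleaner: Low white countertop cleaner, 200 x 370 mm, fixed to the table; its deck is 70 mm above the table. Origin in the centre of its underside; x away from the robot (turned by up to 0.2 rad either way), y to the left, z up. Well at its left end, then two dials, then the drain nut at its right end.
- drain_nut (a joint): Brass hex nut, captive on the upright drain stub on the deck at the cleaner's right end, 230 mm right of the well centre. 36 mm across flats, hexagon from 12 to 40 mm above the deck. Value in rad, grows clockwise seen from above; it does not rise or sink; friction 0.06 N m. It starts loose between 0 and 0.8; hard stop (fully tight) at 3.6.
- nut_grip (a point): On the nut's axis, 30 mm above the deck, the height to grip; it turns with the nut. Two flats of the hexagon face along its +x and -x axes, the others every 60 degrees from there.
- nail_brush: bystander: wooden nail brush 75 x 34 x 28 mm with pale bristles; origin in the centre of its underside
- cream_jar: bystander: amber jar, 54 mm across, 45 mm tall; origin in the centre of its underside
- pumice: bystander: grey pumice stone 55 x 36 x 28 mm; origin in the centre of its underside
- tumbler: bystander: glass tumbler, 70 mm across, 80 mm tall, beyond the cleaner; origin in the centre of its underside
- talc: bystander: white talc bottle with closed grey flip top, 60 mm across, 147 mm tall; origin in the centre of its underside
- soap_dish: bystander: purple soap dish 85 x 125 x 22 mm holding a bar of soap (fixed in it); origin in the centre of its underside
- lotion: bystander: lotion bottle, 60 mm across, 120 mm tall, beyond the cleaner; origin in the centre of its underside
- guard0: Hair-clipper guard comb (three to five of five alike are there), a black plastic block with comb teeth, 46 x 22 x 30 mm along its x, y, z; origin at its centre; about 25 g. It starts standing on its teeth (z up) on the table to the left of the cleaner.
- guard1: Hair-clipper guard comb (three to five of five alike are there), a black plastic block with comb teeth, 46 x 22 x 30 mm along its x, y, z; origin at its centre; about 25 g. It starts standing on its teeth (z up) on the table to the left of the cleaner.
- guard2: Hair-clipper guard comb (three to five of five alike are there), a black plastic block with comb teeth, 46 x 22 x 30 mm along its x, y, z; origin at its centre; about 25 g. It starts standing on its teeth (z up) on the table to the left of the cleaner.
- guard3: Hair-clipper guard comb (three to five of five alike are there), a black plastic block with comb teeth, 46 x 22 x 30 mm along its x, y, z; origin at its centre; about 25 g. It starts standing on its teeth (z up) on the table to the left of the cleaner.
- guard4: Hair-clipper guard comb (three to five of five alike are there), a black plastic block with comb teeth, 46 x 22 x 30 mm along its x, y, z; origin at its centre; about 25 g. It starts standing on its teeth (z up) on the table to the left of the cleaner.
- timer_dial (a joint): The timer dial, the one nearer the robot of the two. Black: a skirt 52 mm across, 9 mm tall, and on it a bar grip 44 mm long, 11 mm thick, from 8 to 34 mm above the deck, along the pointer's direction; a white line marks its pointer end. Value in rad, 0 to 4.71 between stops, grows clockwise seen from above; stays where left; friction 0.04 N m. Starts between 0 and 0.6.
- timer_axis (a point): On the timer dial's axis, at deck height. Axes as those of well; they do not turn with the dial.
- timer_pointer (a point): Pointer end of the timer dial, 32 mm out from its axis in the direction of the white line, 9 mm above the deck; its x axis points outwards along the line. Turns with the dial.
- timer_mark (a point): Where the pointer must be: 32 mm out from the timer dial's axis, on the radius of the dark T-shaped set tab (raised 5 mm, standing on the scale at 35 to 49 mm from the axis), 9 mm above the deck; its x axis points outwards. The tab stands 1.3 to 4.3 rad clockwise of the dial's zero and does not move or touch anything.
- heat_dial (a joint): The heat dial, the one farther from the robot of the two. Black: a skirt 52 mm across, 9 mm tall, and on it a bar grip 44 mm long, 11 mm thick, from 8 to 34 mm above the deck, along the pointer's direction; a white line marks its pointer end. Value in rad, 0 to 4.71 between stops, grows clockwise seen from above; stays where left; friction 0.04 N m. Starts between 0 and 0.6.
- heat_axis (a point): On the heat dial's axis, at deck height. Axes as those of well; they do not turn with the dial.
- heat_pointer (a point): Pointer end of the heat dial, 32 mm out from its axis in the direction of the white line, 9 mm above the deck; its x axis points outwards along the line. Turns with the dial.
- heat_mark (a point): Where the pointer must be: 32 mm out from the heat dial's axis, on the radius of the dark T-shaped set tab (raised 5 mm, standing on the scale at 35 to 49 mm from the axis), 9 mm above the deck; its x axis points outwards. The tab stands 1.3 to 4.3 rad clockwise of the dial's zero and does not move or touch anything.

How it is judged:
By the outcome, as a careful person would: the job done as asked, in the order asked, and still so for the second after the job is handed in, with the robot touching nothing.
Of guard0, guard1, guard2, guard3, guard4 only 3 to 5 are there at a start; the rules pass over those that are not, and their reading is None.
At some moment in a run one of guard0, guard1, guard2, guard3, guard4 may be knocked a few centimetres aside while the robot is not near it.
Once in a run the grip may slacken for a moment while it holds something.
It also fails if it takes over 210 s, if anything falls off the work surface, if the arm or the gripper's body presses on something with over 40 N, if the wrist force passes 120 N, or if a joint passes its speed limit or range.

ROBOT

A 6-joint arm with a two-finger parallel gripper is mounted at the origin on the work surface. World frame = base frame: x ahead of the robot, y to its left, z up, the work surface at z = 0. Lengths are in m, angles in degrees, forces in N, time in s.
With the tool pointing down it reaches from about 0.3 to 0.75 m from the base axis. Payload 8.5 kg.
Tool frame: the origin (TCP) lies midway between the tips of the shut fingers; the grasp point (between the pads) lies 19 mm behind it; z points along the fingers, y is the line along which they close (so a half turn about z gives the same grasp; the last joint's range is limited). The gripper opens to 85 mm and grips with 20 to 120 N. Pads are 22 mm wide; open, the fingers measure 114 mm over their backs; the gripper's body (76 mm by 85 mm) begins 54 mm behind the grasp point. The pads swing forward as they close: fully open they stand 13 mm farther back than shut.
Start: joints at [-86.878, 21.807, 74.336, -0, 83.858, -12.336], TCP at [0.147, -0.53, 0.231] pointing down, gripper open.
Joint ranges: [-178.18, 178.18], [-50.72, 133.34], [12.68, 142.11], [-81.47, 261.47], [9.98, 163.14], [-165.26, 165.26]. Speed limits (degrees/s): [136.94, 136.94, 180, 180, 180, 180].

INTERFACE

Orientations are given as a 3x3 rotation matrix whose columns are the frame's x, y, z axes.
In Python, from rig import observe, optics, order, spotter gives the robot as it stands.
- The arm moves only by the tool move_arm, never from a script. Its argument "series" is text: rows parted by semicolons, each of 5 numbers parted by spaces: the shift along the tool's x, y, z in cm, then the turn about the tool's z in degrees, then the opening, from -1 (shut) to 1 (fully open). A call has 1 to 8 rows; each row is the pose to reach, as a shift and turn from the pose commanded when the call began, along the tool's axes at that moment; what a row does not reach only later rows make up. A row lasts 1/8 s, in which the tool goes at most 62.5 mm and 10.7 degrees, less where a joint would pass 70% of its speed; a pose out of reach is approached as far as the arm can. A call with a gripper value outside its range is refused whole. The fingers move at their own pace and stop on an object; "force" is the grip in N (left out, the last holds). Time passes only in rows, so rows that repeat a pose let the fingers close. It gives the time, the measured TCP pose, the force, the opening and the grip force at its end, in the units of the state.
- observe(): the state, without advancing time (a new reading comes with each control period).
- optics.get_image(name): name is "side" or "top" or "wrist"; returns a dict with "pixels" (400x640x3 uint8, blue, green, red), "camera_matrix" (3x3 intrinsics, pixels), "dist" ([k1, k2, p1, p2, k3] as OpenCV has them; the pictures are not rectified), "rvec" (rotation vector, rad) and "tvec" (3), from world to camera coordinates, as OpenCV has them. Camera axes: x right, y down, z forward; pixel columns grow to the right and rows downward; lengths in m; the calibration is good to about 2 mm. A picture is of the moment at which its call begins. There is no depth.
- order.close_job(): hands the job in; it is judged then, once.
Trained networks look in the newest picture that a camera, given by its name, has taken for a name from the list of things; names that differ only in an ending like _2 or _b are one class to them, and where a whole thing is asked for, a point or a joint stands for the part that bears it (a point fixed in the world has none). Each returns a list of dicts, best first, with "score" (0 to 1); they miss things now and then, are a little off and sometimes report something else, mostly with a low value. They report only what shows in the picture. A call takes as long as a camera call.
- spotter.find_in(thing, camera): "point" ([x, y, z] in m, in world coordinates, good to about 4 mm: the middle of the surface that is visible of it).
- spotter.cut_out(thing, camera): "pixels" (400x640 bool, what is visible of it).
- spotter.mark_of(thing, camera): "point" ([x, y, z] in m, in world coordinates, good to about 4 mm: a listed point, or the origin of a listed thing).
The state is a dict: "time_s": time; "q": joint angles; "qvel": joint speeds; "joint_efforts": joint torques, N m; "position": TCP position; "tool_rot": TCP orientation; "ft_force": force on the tool from outside, world axes, zero at the start; "wrist_torque": the same for the moment, N m; "grip_width": finger opening in m; "gripper_force": force on a finger pad.
Only numpy, scipy, OpenCV 4.12 (cv2) and the standard library are available. Lean on these libraries where they do the work, as an engineer would, in place of code of your own. Each camera call takes 0.05 s, during which the arm holds its last target. There are 200 camera calls.

## Working session

There is one attempt and no reset: what is moved stays moved. The work goes in short steps, Python scripts to look and compute and a tool call to move; the robot and the scene stay as the last step left them, time stands still between calls to the robot, and variables do not carry over. Pictures are saved under pics/ and viewed, at most 17 in all, crops included, and the job is handed in when it is done.

Besides the shell and the picture viewer there is one more tool, called after "Emit:" as name(argument=value, ...) on one line, values as JSON. move_arm: Moves the arm, as the interface text tells. Its arguments: {"type":"object","properties":{"series":{"type":"string"},"force":{"type":"number"}},"required":["series"]}

```bash
mkdir -p pics; ls
cat > h.py <<'E'
import numpy as np, cv2
from rig import observe, optics, order, spotter
def img(c):
    return optics.get_image(c)
def ray(im,uv):
    K=np.array(im["camera_matrix"]);d=np.array(im["dist"]);R=cv2.Rodrigues(np.array(im["rvec"],float))[0];t=np.array(im["tvec"],float).reshape(3)
    p=cv2.undistortPoints(np.array([[uv]],float),K,d)[0,0]
    return -R.T@t, R.T@np.array([p[0],p[1],1.])
def atz(im,uv,z):
    o,r=ray(im,uv); return o+r*(z-o[2])/r[2]
def proj(im,P):
    return cv2.projectPoints(np.array(P,float).reshape(-1,1,3),np.array(im["rvec"],float),np.array(im["tvec"],float),np.array(im["camera_matrix"]),np.array(im["dist"]))[0][:,0]
E
python3 - <<'E'
from h import *
np.set_printoptions(precision=4,suppress=True)
s=observe();print(s["tool_rot"],s["position"],s["time_s"])
for c in("top","side"):
    im=img(c);cv2.imwrite(f"pics/{c}0.png",im["pixels"])
for n in("drain_nut","nut_grip","well","timer_axis","timer_pointer","timer_mark","heat_axis","heat_pointer","heat_mark","cleaner","guard0"):
    for c in("top","side"):
        print(n,c,[(np.round(r["point"],4).tolist(),round(r["score"],2)) for r in spotter.mark_of(n,c)])
E
```

```text
pics
[[ 0.9638  0.2665 -0.0001]
 [ 0.2665 -0.9638  0.0015]
 [ 0.0003 -0.0014 -1.    ]] [ 0.1466 -0.5298  0.2307] 0.0Traceback (most recent call last):
  File "<stdin>", line 8, in <module>
ValueError: it knows: cleaner, cream_jar, guard, heat_axis, heat_mark, heat_pointer, lotion, nail_brush, nut_grip, pumice, soap_dish, talc, timer_axis, timer_mark, timer_pointer, tumbler, well
```

Run:
```python
from h import *
for n in("nut_grip","well","timer_axis","timer_pointer","timer_mark","heat_axis","heat_pointer","heat_mark","cleaner","guard"):
    for c in("top","side"):
        print(n,c,[(np.round(r["point"],4).tolist(),round(r["score"],2)) for r in spotter.mark_of(n,c)])
```

```text
nut_grip top [([0.5403, -0.3072, 0.098], 0.63)]
nut_grip side [([0.535, -0.3069, 0.0984], 0.47)]
well top [([0.5455, -0.0768, 0.0195], 0.81), ([0.504, 0.3848, 0.0018], 0.26), ([0.4867, -0.2316, 0.07], 0.26)]
well side [([0.5407, -0.0723, 0.0192], 0.78)]
timer_axis top [([0.4892, -0.231, 0.0697], 0.62), ([0.5441, -0.0769, 0.0201], 0.27), ([0.5857, 0.3795, 0.0159], 0.24)]
timer_axis side [([0.4853, -0.2265, 0.0702], 0.75)]
timer_pointer top [([0.4642, -0.2061, 0.0742], 0.66)]
timer_pointer side [([0.4701, -0.2043, 0.078], 0.78), ([0.542, -0.0744, 0.0207], 0.26)]
timer_mark top [([0.4913, -0.2629, 0.0769], 0.46)]
timer_mark side []
heat_axis top [([0.5906, -0.2284, 0.0739], 0.93), ([0.5399, -0.306, 0.0987], 0.29)]
heat_axis side [([0.5883, -0.2315, 0.0725], 0.58)]
heat_pointer top [([0.5736, -0.2004, 0.0832], 0.72)]
heat_pointer side [([0.5771, -0.1994, 0.0777], 0.63)]
heat_mark top [([0.5065, 0.3876, 0.0016], 0.72), ([0.6118, -0.209, 0.0853], 0.45)]
heat_mark side []
cleaner top [([0.5402, -0.1516, 0.0033], 0.65), ([0.487, -0.2337, 0.0726], 0.39)]
cleaner side [([0.5376, -0.1599, 0.0036], 0.73)]
guard top [([0.4876, -0.2321, 0.0724], 0.74), ([0.5167, 0.1603, 0.0124], 0.67), ([0.4512, 0.2848, 0.0144], 0.51), ([0.5867, 0.3829, 0.0131], 0.45)]
guard side [([0.5183, 0.1633, 0.0153], 0.74), ([0.5837, 0.3806, 0.0161], 0.73), ([0.4464, 0.2857, 0.0115], 0.73)]
```

View pics/top0.png

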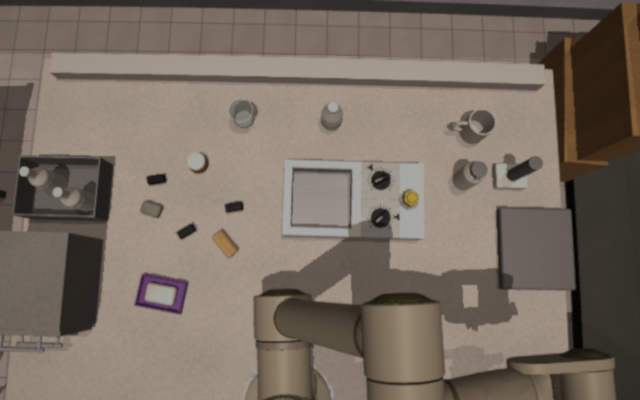

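View pics/side0.png

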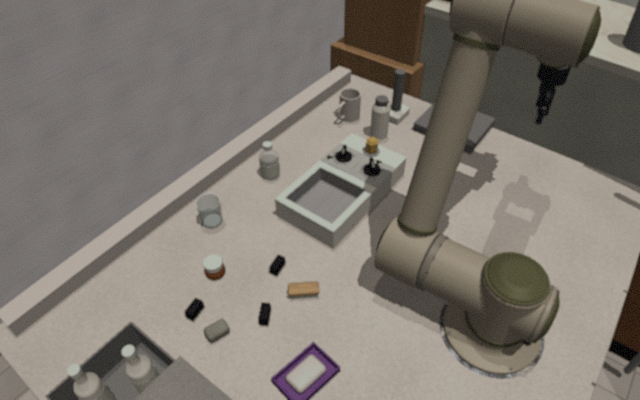

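The top view shows the cleaner with its well at px (322,198), heat dial (381,180), timer (380,217) and nut (411,198). The set tabs are near (370,167) and (397,216). Three guards show at (157,179), (187,231) and (234,207), and the side view agrees. I'll bring the wrist camera over the dials and nut.

Emit:
move_arm(series="5 -2 -1.2 -10 1;10 -4 -2.5 -20 1;15 -6 -4 -30 1;20 -8 -5 -40 1;26 -10 -6.5 -50 1;31 -12.5 -8 -60 1;36 -14.5 -9 -70 1;41 -16.6 -10 -80 1")

```text
time_s: 2.1
position: [0.4988, -0.2594, 0.3318]
tool_rot: [[-0.101, 0.995, 0.0], [0.995, 0.101, -0.0], [-0.0, 0.0, -1.0]]
ft_force: [0.4, -0.9, 0.1]
grip_width: 0.0852
gripper_force: 0.0
```

Run:
```python
from h import *
np.set_printoptions(precision=4,suppress=True)
s=observe();print(s["tool_rot"],s["position"],s["time_s"],s["q"])
im=img("wrist");cv2.imwrite("pics/w1.png",im["pixels"])
R=cv2.Rodrigues(np.array(im["rvec"],float))[0];print("cam",-R.T@np.array(im["tvec"]).reshape(3),R[2])
for n in("nut_grip","well","timer_axis","timer_pointer","timer_mark","heat_axis","heat_pointer","heat_mark"):
    for c in("wrist",):
        print(n,c,[(np.round(r["point"],4).tolist(),round(r["score"],2)) for r in spotter.mark_of(n,c)])
```

```text
[[-0.1009  0.9949  0.0003]
 [ 0.9949  0.1009 -0.0003]
 [-0.0003  0.0002 -1.    ]] [ 0.4988 -0.2594  0.3318] 2.1 [-39.5436  20.3525  60.2517  -0.0033  99.3728 -45.3361]
cam [ 0.4909 -0.1899  0.4746] [ 0.0293 -0.2738 -0.9613]
nut_grip wrist [([0.5399, -0.3011, 0.0979], 0.64)]
well wrist [([0.5425, -0.0731, 0.021], 0.66), ([0.574, -0.2009, 0.0761], 0.61), ([0.4902, -0.2636, 0.0808], 0.34)]
timer_axis wrist [([0.4848, -0.2312, 0.0671], 0.97)]
timer_pointer wrist [([0.4669, -0.2047, 0.0832], 0.91)]
timer_mark wrist [([0.4921, -0.2602, 0.0819], 0.41), ([0.6134, -0.2119, 0.0816], 0.31)]
heat_axis wrist [([0.5868, -0.2309, 0.0701], 0.89)]
heat_pointer wrist [([0.5764, -0.2018, 0.0761], 0.68)]
heat_mark wrist [([0.6159, -0.2114, 0.0786], 0.43)]
```

View pics/w1.png

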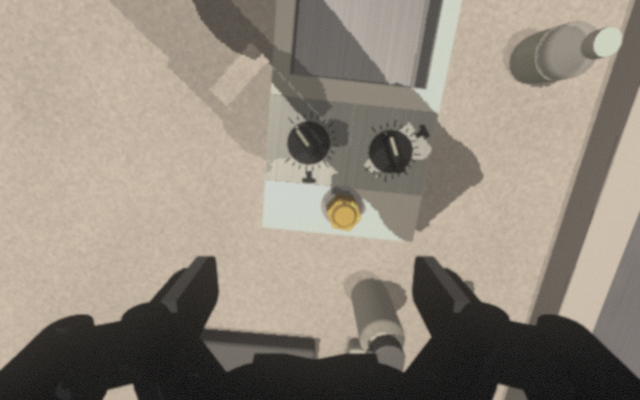

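The wrist view shows the timer dial at (309,142) with its tab at (308,176), the heat dial at (391,150) with its tab at (421,130), and the brass nut at (344,212). Next I'll fit the hexagon's angle, using a rectified crop.

```bash
cat >> h.py <<'E'
def rect(im,cx,cy,z,half,n):
    # overhead rectified patch: up = +x, left = +y
    g=np.linspace(half,-half,n); X,Y=np.meshgrid(cx+g,cy+g,indexing="ij")
    p=proj(im,np.stack([X,Y,np.full_like(X,z)],-1).reshape(-1,3)).astype(np.float32)
    return cv2.remap(im["pixels"],p[:,0].reshape(n,n),p[:,1].reshape(n,n),cv2.INTER_CUBIC)
E
python3 - <<'E'
from h import *
from scipy.optimize import minimize
im=img("wrist");px=im["pixels"]
hsv=cv2.cvtColor(px,cv2.COLOR_BGR2HSV)
m=((hsv[...,1]>110)&(hsv[...,0]>10)&(hsv[...,0]<35)).astype(np.uint8)
n,l,st,c=cv2.connectedComponentsWithStats(m);k=1+np.argmax(st[1:,4]);print(st[k],c[k]);m=(l==k).astype(np.uint8)
S=8
def hexpoly(p,z,r=.018/np.cos(np.pi/6)):
    a=p[2]+np.pi/6+np.arange(6)*np.pi/3
    return np.stack([p[0]+r*np.cos(a),p[1]+r*np.sin(a),np.full(6,z)],-1)
M=cv2.resize(m[160:260,290:400].astype(np.float32),None,fx=S,fy=S,interpolation=cv2.INTER_LINEAR)>.5
def iou(p):
    q=np.vstack([proj(im,hexpoly(p,.11)),proj(im,hexpoly(p,.082))])-[290,160]
    h=cv2.convexHull(((q+.5)*S).astype(np.float32))
    A=np.zeros(M.shape,np.uint8);cv2.fillConvexPoly(A,h.round().astype(np.int32),1)
    return (M&(A>0)).sum()/(M|(A>0)).sum()
for yaw in range(0,60,5):
    r=minimize(lambda p:-iou([p[0],p[1],np.radians(yaw)]),[.539,-.305],method="Nelder-Mead",options=dict(initial_simplex=[[.539,-.305],[.543,-.305],[.539,-.300]]))
    print(yaw,r.x,-r.fun)
a=cv2.resize(px[180:240,310:380],None,fx=6,fy=6,interpolation=cv2.INTER_CUBIC)
b=cv2.resize(rect(im,.539,-.305,.11,.035,210),(360,360))
d=rect(im,.537,-.23,.079,.1,360)
cv2.imwrite("pics/nut1.png",np.hstack([a[:360,:400],b]))
cv2.imwrite("pics/dial1.png",d)
t=[(r["point"],r["score"]) for c in("top","side") for r in spotter.mark_of("talc",c)];print(t)
E
```

```text
[330 196  32  32 761] [345.72141919 211.76346912]
0 [ 0.5370745  -0.30703436] 0.7687873140221752
5 [ 0.53723999 -0.30644592] 0.7717032618352583
10 [ 0.53713318 -0.30647647] 0.7774990011985617
15 [ 0.53718323 -0.3064328 ] 0.7803153015893382
20 [ 0.53785547 -0.30689697] 0.7799407193783545
25 [ 0.53817676 -0.3065863 ] 0.7788426155544533
30 [ 0.53831812 -0.30590103] 0.7800907007675913
35 [ 0.53700586 -0.30445923] 0.7765158161718961
40 [ 0.53734216 -0.30496246] 0.772465446928704
45 [ 0.53776159 -0.3063841 ] 0.7693280232631645
50 [ 0.53797638 -0.3073259 ] 0.7668569446196544
55 [ 0.53759601 -0.3066655 ] 0.7668478689041204
[([0.6083, -0.4684, 0.0009], 0.84), ([0.6074, -0.4662, -0.0025], 0.55)]
```

View pics/nut1.png

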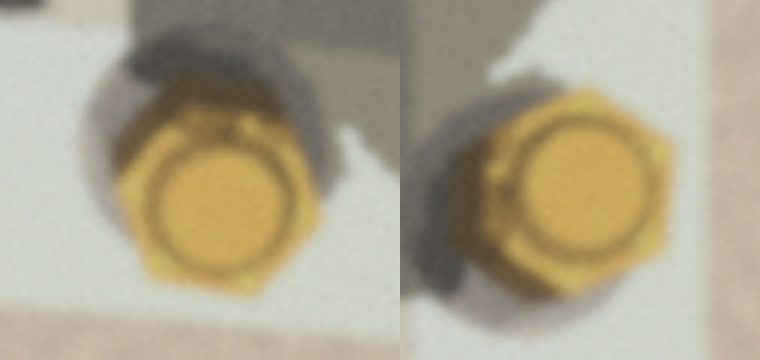

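The rectified crop (up=+x, left=+y) shows hexagon corners at (583,88), (672,148), (662,245) and (575,293). That puts the nut centre at about (0.537,-0.3055), with flats facing about 26.5° mod 60. I'll move above it at yaw 176.5°, which leaves j6 range for the full turn.

```bash
cat >> h.py <<'E'
def go(x,y,z,yaw):
    s=observe();R=np.array(s["tool_rot"]);d=R.T@(np.array([x,y,z])-s["position"])*100
    y0=np.degrees(np.arctan2(R[1,0],R[0,0]))
    print("go shift cm",d.round(2),"turn",round((y0-yaw+180)%360-180,1),"q6",round(s["q"][5],1))
E
python3 -c "
from h import *
go(.537,-.3055,.17,176.5)"
```

```text
go shift cm [-4.78  3.56 16.14] turn -81.1 q6 -45.2
```

View pics/dial1.png

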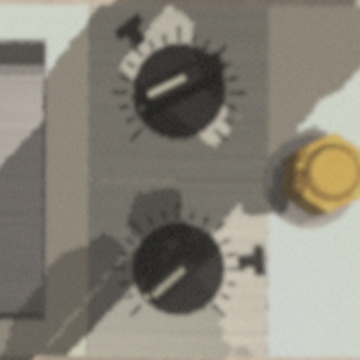

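The rectified dial view shows the heat pointer toward the lower left with its tab at (130,33), and the timer pointer toward (152,297) with its tab at (250,260).

Emit:
move_arm(series="-1 0.6 2 -10 1;-2 1.2 4 -20 1;-3 2 6 -30 1;-4 3 8 -40.5 1;-4.8 3.6 10 -51 1;-4.8 3.6 12 -61 1;-4.8 3.6 14 -71 1;-4.8 3.6 16.1 -81 1")

```text
time_s: 3.7
position: [0.5377, -0.3055, 0.1697]
tool_rot: [[-0.998, 0.057, 0.0], [0.057, 0.998, -0.0], [-0.0, -0.0, -1.0]]
ft_force: [-0.3, -0.3, -0.3]
grip_width: 0.0854
gripper_force: 0.0
```

Run:
```python
from h import *
im=img("wrist");cv2.imwrite("pics/w2.png",im["pixels"])
cv2.imwrite("pics/nut2.png",rect(im,.537,-.305,.11,.035,350))
print([(np.round(r["point"],4).tolist(),round(r["score"],2)) for r in spotter.mark_of("nut_grip","wrist")])
go(.537,-.3055,.084,176.5)
```

```text
[([0.5399, -0.304, 0.1005], 0.78)]
go shift cm [-0.04 -0.09  8.42] turn -0.0 q6 -127.0
```

View pics/nut2.png

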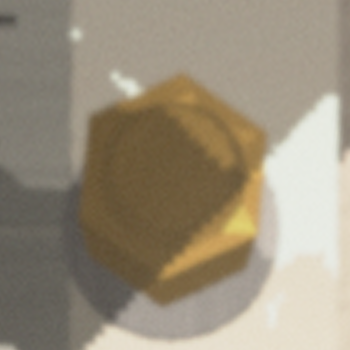

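Emit:
move_arm(series="0 -0.05 3 2.5 1;0 -0.05 6 2.5 1;0 -0.05 9 2.5 1;0 -0.05 9 2.5 1;0 -0.05 9 2.5 -1;0 -0.05 9 2.5 -1;0 -0.05 9 2.5 -1;0 -0.05 9 2.5 -1", force=60)

```text
time_s: 4.8
position: [0.5384, -0.305, 0.0818]
tool_rot: [[-0.994, 0.105, 0.002], [0.105, 0.994, 0.0], [-0.002, 0.0, -1.0]]
ft_force: [0.2, 5.3, 8.0]
grip_width: 0.035
gripper_force: 60.3
```

Run:
```python
from h import *
s=observe();print({k:np.round(s[k],3) for k in("position","ft_force","wrist_torque","grip_width","gripper_force")})
```

```text
{'position': array([ 0.538, -0.305,  0.082]), 'ft_force': array([0.166, 5.328, 7.951]), 'wrist_torque': array([ 0.7  ,  0.088, -0.072]), 'grip_width': np.float64(0.035), 'gripper_force': np.float64(60.305)}
```

Gripped (35 mm opening, nothing between). Now I'll turn clockwise.

Emit:
move_arm(series="0 0 -0.2 10 -1;0 0 -0.2 20 -1;0 0 -0.2 30 -1;0 0 -0.2 40 -1;0 0 -0.2 50 -1;0 0 -0.2 60 -1;0 0 -0.2 70 -1;0 0 -0.2 80 -1")

```text
time_s: 5.8
position: [0.5374, -0.3058, 0.0819]
tool_rot: [[-0.063, 0.998, -0.001], [0.998, 0.063, 0.0], [0.0, -0.001, -1.0]]
ft_force: [-0.8, -2.5, -5.2]
grip_width: 0.035
gripper_force: 62.7
```

Emit:
move_arm(series="0 0 0 10 -1;0 0 0 20 -1;0 0 0 30 -1;0 0 0 40 -1;0 0 0 50 -1;0 0 0 60 -1;0 0 0 65 -1;0 0 0 65 -1")

```text
time_s: 6.8
position: [0.5364, -0.3053, 0.0819]
tool_rot: [[0.876, 0.483, -0.004], [0.483, -0.876, 0.002], [-0.003, -0.003, -1.0]]
ft_force: [-7.2, -0.3, -3.2]
grip_width: 0.0351
gripper_force: 63.1
```

Run:
```python
from h import *
s=observe();print({k:np.round(s[k],3) for k in("q","tool_rot","position","ft_force","wrist_torque","grip_width","gripper_force")})
```

```text
{'q': array([-40.587,  36.279,  75.084,  -0.076,  68.856,  20.567]), 'tool_rot': array([[ 0.876,  0.483, -0.004],
       [ 0.483, -0.876,  0.002],
       [-0.003, -0.003, -1.   ]]), 'position': array([ 0.536, -0.305,  0.082]), 'ft_force': array([-7.153, -0.265, -3.246]), 'wrist_torque': array([ 0.012,  0.853, -0.077]), 'grip_width': np.float64(0.035), 'gripper_force': np.float64(63.055)}
```

Emit:
move_arm(series="0 0 0 5 -1;0 0 0 10 -1;0 0 0 15 -1;0 0 0 20 -1;0 0 0 20 -1")

```text
time_s: 7.42
position: [0.5363, -0.3049, 0.0819]
tool_rot: [[0.988, 0.154, -0.004], [0.154, -0.988, 0.002], [-0.004, -0.003, -1.0]]
ft_force: [-7.1, 1.2, -1.4]
grip_width: 0.0349
gripper_force: 63.2
```

```bash
cat >> h.py <<'E'
def st():
    s=observe();R=np.array(s["tool_rot"])
    print("yaw",round(np.degrees(np.arctan2(R[1,0],R[0,0])),2),{k:np.round(s[k],3).tolist() for k in("time_s","position","ft_force","wrist_torque","grip_width","gripper_force")},"q6",round(s["q"][5],1))
E
python3 -c "
from h import *
st()"
```

```text
yaw 8.88 {'time_s': 7.425, 'position': [0.536, -0.305, 0.082], 'ft_force': [-7.051, 1.185, -1.43], 'wrist_torque': [0.254, 0.983, -0.053], 'grip_width': 0.035, 'gripper_force': 63.166} q6 40.6
```

Turned 165° so far, with no stop torque yet.

Emit:
move_arm(series="0 0 0 4 -1;0 0 0 8 -1;0 0 0 12 -1;0 0 0 12 -1")

```text
time_s: 7.92
position: [0.5363, -0.3047, 0.0821]
tool_rot: [[0.999, -0.048, -0.005], [-0.048, -0.999, 0.001], [-0.005, -0.001, -1.0]]
ft_force: [-6.9, 1.2, -0.1]
grip_width: 0.0347
gripper_force: 100.4
```

```bash
python3 -c "
from h import *
st()"
```

```text
yaw -2.76 {'time_s': 7.925, 'position': [0.536, -0.305, 0.082], 'ft_force': [-6.87, 1.235, -0.111], 'wrist_torque': [0.407, 0.991, 2.708], 'grip_width': 0.035, 'gripper_force': 100.352} q6 52.3
```

Emit:
move_arm(series="0 0 0 4 -1;0 0 0 8 -1;0 0 0 12 -1;0 0 0 12 -1")

```text
time_s: 8.43
position: [0.5409, -0.3058, 0.0825]
tool_rot: [[0.966, -0.26, 0.007], [-0.26, -0.966, -0.002], [0.007, -0.0, -1.0]]
ft_force: [16.3, -0.3, -10.8]
grip_width: 0.0351
gripper_force: 197.9
```

```bash
python3 -c "
from h import *
st()"
```

```text
yaw -15.09 {'time_s': 8.425, 'position': [0.541, -0.306, 0.082], 'ft_force': [16.347, -0.262, -10.81], 'wrist_torque': [-0.083, -2.8, -0.028], 'grip_width': 0.035, 'gripper_force': 197.896} q6 64.5
```

The torque jumped to 2.7 N·m near yaw -2°, likely the stop, and then slipped. I'll release, rise and look.

Emit:
move_arm(series="0 0 0 0 1;0 0 0 0 1;0 0 0 0 1;0 0 -3 0 1;0 0 -6 0 1;0 0 -9 0 1;0 0 -9 0 1")

```text
time_s: 9.3
position: [0.5385, -0.3063, 0.1749]
tool_rot: [[0.966, -0.26, 0.004], [-0.26, -0.966, -0.003], [0.005, 0.002, -1.0]]
ft_force: [-0.8, -0.1, -0.1]
grip_width: 0.0856
gripper_force: 0.0
```

Run:
```python
from h import *
st()
im=img("wrist");cv2.imwrite("pics/nut3.png",rect(im,.537,-.305,.11,.035,350))
print([(np.round(r["point"],4).tolist(),round(r["score"],2)) for r in spotter.mark_of("nut_grip","wrist")])
```

```text
yaw -15.05 {'time_s': 9.3, 'position': [0.538, -0.306, 0.175], 'ft_force': [-0.844, -0.125, -0.065], 'wrist_torque': [0.055, 0.016, -0.01], 'grip_width': 0.086, 'gripper_force': 0.0} q6 64.5
[([0.541, -0.3007, 0.0984], 0.65)]
```

View pics/nut3.png

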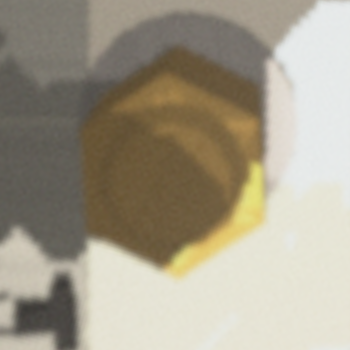

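The nut's corners now point along ±x (bottom corner (175,275), right edge vertical). So it turned about 174° and the gripper then slipped at the stop. I'll regrip aligned at yaw ~0 and press gently to confirm.

```bash
python3 -c "
from h import *
go(.537,-.305,.081,0)"
```

```text
go shift cm [-0.06 -0.03  9.09] turn -15.1 q6 64.5
```

Emit:
move_arm(series="0 0 3 -8 1;0 0 6 -15 1;0 0 8.9 -15 1;0 0 8.9 -15 -1;0 0 8.9 -15 -1;0 0 8.9 -15 -1;0 0 8.9 -15 -1;0 0 8.9 -15 -1", force=40)

```text
time_s: 10.4
position: [0.5383, -0.3048, 0.0849]
tool_rot: [[1.0, 0.0, 0.001], [0.0, -1.0, 0.0], [0.001, -0.0, -1.0]]
ft_force: [-0.7, 5.0, 4.1]
grip_width: 0.0356
gripper_force: 40.4
```

Emit:
move_arm(series="0 0 0 2 -1;0 0 0 4 -1;0 0 0 4 -1")

```text
time_s: 10.78
position: [0.5376, -0.3049, 0.085]
tool_rot: [[0.998, -0.066, -0.001], [-0.066, -0.998, -0.001], [-0.001, 0.001, -1.0]]
ft_force: [-5.0, 4.9, 8.1]
grip_width: 0.036
gripper_force: 69.3
```

```bash
python3 -c "
from h import *
st()"
```

```text
yaw -3.8 {'time_s': 10.775, 'position': [0.538, -0.305, 0.085], 'ft_force': [-4.994, 4.936, 8.125], 'wrist_torque': [0.843, 0.788, 2.086], 'grip_width': 0.036, 'gripper_force': 69.316} q6 53.3
```

The nut is confirmed at its stop: 2.1 N·m with no rotation. Next come the guards.

Emit:
move_arm(series="0 0 0 0 1;0 0 0 0 1;0 0 0 0 1;0 0 -5 0 1;0 0 -10 0 1;0 -5 -14 0 1;0 -10 -17 0 1;0 -15 -20 0 1")

```text
time_s: 11.78
position: [0.5483, -0.1547, 0.2845]
tool_rot: [[0.997, -0.071, 0.001], [-0.071, -0.997, -0.0], [0.001, 0.0, -1.0]]
ft_force: [-0.4, -0.1, -0.3]
grip_width: 0.0854
gripper_force: 0.0
```

Emit:
move_arm(series="0 -6 -1 0 1;0 -12 -2 0 1;-0.5 -18 -3 0 1;-1 -24 -5 -4 1;-1.5 -30 -7 -4 1;-2 -35 -8 -4 1;-3 -40 -8 -4 1;-3 -40 -8 -4 1")

```text
time_s: 12.78
position: [0.546, 0.248, 0.3631]
tool_rot: [[1.0, 0.003, -0.0], [0.003, -1.0, 0.0], [-0.0, -0.0, -1.0]]
ft_force: [0.2, -1.1, 0.1]
grip_width: 0.0852
gripper_force: 0.0
```

Run:
```python
from h import *
st()
im=img("wrist");cv2.imwrite("pics/w3.png",im["pixels"])
for c in("wrist","top","side"):
    print(c,[(np.round(r["point"],4).tolist(),round(r["score"],2)) for r in spotter.mark_of("guard",c)])
```

```text
yaw 0.2 {'time_s': 12.775, 'position': [0.546, 0.248, 0.363], 'ft_force': [0.221, -1.055, 0.145], 'wrist_torque': [-0.013, -0.005, 0.023], 'grip_width': 0.085, 'gripper_force': 0.0} q6 102.9
wrist [([0.5187, 0.161, 0.018], 0.96), ([0.5877, 0.3792, 0.0183], 0.92), ([0.4447, 0.2886, 0.0133], 0.83)]
top [([0.4876, -0.2321, 0.0724], 0.74), ([0.5167, 0.1603, 0.0124], 0.67), ([0.4512, 0.2848, 0.0144], 0.51), ([0.5867, 0.3829, 0.0131], 0.45)]
side [([0.5183, 0.1633, 0.0153], 0.74), ([0.5837, 0.3806, 0.0161], 0.73), ([0.4464, 0.2857, 0.0115], 0.73)]
```

View pics/w3.png

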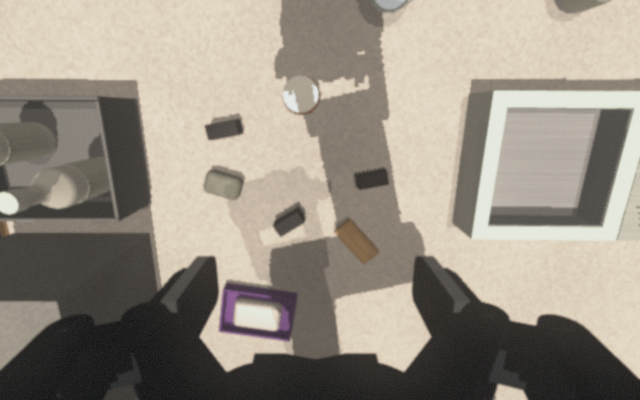

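The wrist view shows exactly three guards, at (371,178), (224,128) and (289,220), with the brush near (356,241), pumice (223,183) and jar (300,95). I'll get their orientations from their masks, using the top surface at z=0.03.

```bash
cat >> h.py <<'E'
def guards(c="wrist"):
    from scipy.optimize import minimize
    im=img(c)
    for r in spotter.cut_out("guard",c):
        m=np.array(r["pixels"]).astype(np.uint8)
        if m.sum()<60: continue
        v,u=np.nonzero(m);u0,v0=u.min()-6,v.min()-6;S=6
        sub=cv2.copyMakeBorder(m,10,10,10,10,cv2.BORDER_CONSTANT)[v0+10:v.max()+17,u0+10:u.max()+17]
        M=cv2.resize(sub.astype(np.float32),None,fx=S,fy=S)>.5
        def iou(p):
            k=np.array([[a*.023,b*.011] for a in(1,-1) for b in(1,-1)])
            R=np.array([[np.cos(p[2]),-np.sin(p[2])],[np.sin(p[2]),np.cos(p[2])]])
            xy=k@R.T+p[:2]
            q=proj(im,np.vstack([np.c_[xy,np.full(4,z)] for z in(0.,.03)]))-[u0,v0]
            A=np.zeros(M.shape,np.uint8);cv2.fillConvexPoly(A,cv2.convexHull(((q+.5)*S).astype(np.float32)).round().astype(np.int32),1)
            return (M&(A>0)).sum()/max(1,(M|(A>0)).sum())
        p0=atz(im,(u.mean(),v.mean()),.015)
        best=max((minimize(lambda p:-iou(p),[p0[0],p0[1],a],method="Nelder-Mead",options=dict(initial_simplex=[[p0[0],p0[1],a],[p0[0]+.006,p0[1],a],[p0[0],p0[1]+.006,a],[p0[0],p0[1],a+.3]])) for a in np.arange(0,3.1,.52)),key=lambda r:-r.fun)
        print("guard",round(r["score"],2),m.sum(),(int(u.mean()),int(v.mean())),best.x[:2].round(4),"ang",round(np.degrees(best.x[2])%180,1),"iou",round(-best.fun,3))
E
python3 -c "
from h import *
guards()"
```

```text
guard 0.78 569 (286, 221) [0.4461 0.2894] ang 121.6 iou 0.952
guard 0.73 524 (220, 130) [0.5879 0.3808] ang 101.6 iou 0.878
guard 0.73 587 (368, 178) [0.5158 0.1633] ang 100.5 iou 0.942
```

Emit:
move_arm(series="-0.5 1.5 4 -10 0.2;-1 3 8 -20 0.2;-1.5 4.5 12 -30 0.2;-2 6 16 -40 0.2;-2.5 7 20 -50 0.2;-2.9 8 23 -60 0.2;-2.9 8.6 25 -70 0.2;-2.9 8.6 27 -80 0.2")

```text
time_s: 14.08
position: [0.5179, 0.1578, 0.0928]
tool_rot: [[0.171, 0.985, 0.0], [0.985, -0.171, -0.0], [-0.0, 0.0, -1.0]]
ft_force: [0.1, -0.4, 0.3]
grip_width: 0.0512
gripper_force: 0.0
```

```bash
python3 -c "
from h import *
go(.517,.162,.003,100.5)
guards()
go(.517,.162,.003,100.5)"
```

```text
go shift cm [ 0.4  -0.16  8.98] turn -20.3 q6 14.2
guard 0.79 3842 (160, 31) [0.4453 0.2892] ang 122.7 iou 0.9
guard 0.56 2515 (308, 206) [0.5145 0.1636] ang 100.4 iou 0.942
go shift cm [ 0.39 -0.03  8.88] turn -20.6 q6 14.5
```

Emit:
move_arm(series="0.5 -0.1 3 -10 0.2;0.5 -0.1 5 -20.5 0.2;0.5 -0.1 7 -20.5 0.2;0.5 -0.1 8.9 -20.5 0.2;0.5 -0.1 8.9 -20.5 0.2;0.5 -0.1 8.9 -20.5 -1;0.5 -0.1 8.9 -20.5 -1;0.5 -0.1 8.9 -20.5 -1", force=40)

```text
time_s: 15.18
position: [0.5183, 0.1642, 0.0056]
tool_rot: [[-0.181, 0.983, 0.002], [0.983, 0.181, 0.0], [-0.0, 0.002, -1.0]]
ft_force: [-0.9, -0.6, 6.6]
grip_width: 0.0212
gripper_force: 40.3
```

Emit:
move_arm(series="0 0 0 0 -1;0 0 0 0 -1;0 0 -4 0 -1;0 0 -8 0 -1;0 0 -12 0 -1;0 0 -14 0 -1;0 0 -14 0 -1")

```text
time_s: 16.05
position: [0.5181, 0.1643, 0.1458]
tool_rot: [[-0.181, 0.983, 0.003], [0.983, 0.181, 0.0], [-0.0, 0.003, -1.0]]
ft_force: [-0.8, 0.6, -0.3]
grip_width: 0.0214
gripper_force: 39.4
```

```bash
python3 -c "
from h import *
st()
go(.578,-.0395,.13,90)"
```

```text
yaw 100.44 {'time_s': 16.05, 'position': [0.518, 0.164, 0.146], 'ft_force': [-0.84, 0.586, -0.284], 'wrist_torque': [-0.052, -0.015, -0.0], 'grip_width': 0.021, 'gripper_force': 39.413} q6 -5.3
go shift cm [-21.13   2.19   1.6 ] turn 10.4 q6 -5.3
```

Emit:
move_arm(series="-4 0.4 0 2 -1;-9 0.9 0 5 -1;-14 1.4 0 8 -1;-18 1.8 0 10.4 -1;-21.1 2.2 0 10.4 -1;-21.1 2.2 4 10.4 -1;-21.1 2.2 8 10.4 -1;-21.1 2.2 8 10.4 -1")

```text
time_s: 17.05
position: [0.5755, -0.0389, 0.061]
tool_rot: [[-0.001, 1.0, -0.007], [1.0, 0.001, 0.002], [0.002, -0.007, -1.0]]
ft_force: [0.4, -0.2, -1.2]
grip_width: 0.0218
gripper_force: 39.4
```

```bash
python3 -c "
from h import *
st()
go(.578,-.0395,.028,90)"
```

```text
yaw 90.03 {'time_s': 17.05, 'position': [0.575, -0.039, 0.061], 'ft_force': [0.369, -0.235, -1.186], 'wrist_torque': [0.008, -0.022, 0.044], 'grip_width': 0.022, 'gripper_force': 39.412} q6 -15.7
go shift cm [-0.07  0.28  3.3 ] turn 0.0 q6 -15.7
```

Emit:
move_arm(series="0 0 2 0 -1;0 0 3.2 0 -1;0 0 3.2 0 -1;0 0 3.2 0 -0.1;0 0 3.2 0 -0.1;0 0 3.2 0 -0.1;0 0 -4 0 -0.1;0 0 -10 0 -0.1")

```text
time_s: 18.05
position: [0.5772, -0.0392, 0.1588]
tool_rot: [[-0.001, 1.0, -0.001], [1.0, 0.001, 0.0], [0.0, -0.001, -1.0]]
ft_force: [1.3, 0.0, 0.7]
grip_width: 0.0383
gripper_force: 0.0
```

```bash
python3 -c "
from h import *
st()
im=img('top');print([(np.round(r['point'],4).tolist(),round(r['score'],2)) for r in spotter.mark_of('guard','top')])
im=img('wrist');print([(np.round(r['point'],4).tolist(),round(r['score'],2)) for r in spotter.mark_of('guard','wrist')])
go(.445,.289,.10,122)"
```

```text
yaw 90.05 {'time_s': 18.05, 'position': [0.577, -0.039, 0.159], 'ft_force': [1.282, 0.013, 0.687], 'wrist_torque': [-0.017, -0.049, 0.035], 'grip_width': 0.038, 'gripper_force': 0.0} q6 -15.7
[([0.5832, 0.3825, 0.0117], 0.75), ([0.5741, -0.0409, 0.0345], 0.54), ([0.4476, 0.2856, 0.0154], 0.43)]
[([0.5786, -0.042, 0.0358], 0.68)]
go shift cm [ 32.85 -13.24   5.78] turn -31.9 q6 -15.7
```

Emit:
move_arm(series="5 -1.8 0 -4 0.2;10.5 -4 0 -8 0.2;16 -6.5 0 -12 0.2;21.5 -8.5 0 -17 0.2;27 -11 1 -22 0.2;32 -13 3 -27 0.2;32.8 -13.2 6 -32 0.2;32.8 -13.2 6 -32 0.2")

```text
time_s: 19.25
position: [0.4432, 0.2885, 0.0946]
tool_rot: [[-0.531, 0.847, -0.006], [0.847, 0.531, -0.002], [0.001, -0.007, -1.0]]
ft_force: [-0.0, -0.5, 0.2]
grip_width: 0.051
gripper_force: 0.0
```

```bash
python3 -c "
from h import *
guards()
st()
go(.445,.289,.006,122)"
```

```text
guard 0.85 3875 (564, 210) [0.5867 0.381 ] ang 100.6 iou 0.862
guard 0.72 2380 (318, 212) [0.4444 0.2895] ang 122.3 iou 0.958
yaw 121.93 {'time_s': 19.35, 'position': [0.445, 0.288, 0.097], 'ft_force': [-0.006, 0.159, 0.235], 'wrist_torque': [0.015, 0.027, -0.056], 'grip_width': 0.051, 'gripper_force': 0.0} q6 -11.8
go shift cm [0.1  0.03 9.12] turn -0.1 q6 -11.8
```

Emit:
move_arm(series="0.1 0 5 0 0.2;0.1 0 9.1 0 0.2;0.1 0 9.1 0 0.2;0.1 0 9.1 0 -1;0.1 0 9.1 0 -1;0.1 0 9.1 0 -1;0.1 0 9.1 0 -1;0.1 0 9.1 0 -1", force=40)

```text
time_s: 20.35
position: [0.4459, 0.2896, 0.0085]
tool_rot: [[-0.531, 0.848, 0.004], [0.848, 0.531, 0.001], [-0.001, 0.004, -1.0]]
ft_force: [-0.2, -1.5, 8.0]
grip_width: 0.021
gripper_force: 40.2
```

Emit:
move_arm(series="0 0 -4 0 -1;0 0 -9 0 -1;0 0 -14 0 -1;0 0 -14 0 -1")

```text
time_s: 20.85
position: [0.4462, 0.29, 0.151]
tool_rot: [[-0.531, 0.847, 0.009], [0.848, 0.531, 0.003], [-0.002, 0.009, -1.0]]
ft_force: [0.0, 0.7, -1.7]
grip_width: 0.0214
gripper_force: 39.3
```

```bash
python3 -c "
from h import *
st()
go(.508,-.0395,.14,90)"
```

```text
yaw 122.06 {'time_s': 20.85, 'position': [0.446, 0.29, 0.151], 'ft_force': [0.031, 0.68, -1.665], 'wrist_torque': [-0.001, 0.018, -0.017], 'grip_width': 0.021, 'gripper_force': 39.337} q6 -11.8
go shift cm [-31.21 -12.26   1.04] turn 32.1 q6 -11.8
```

Emit:
move_arm(series="-5 -2 0 4 -1;-10 -4 0 8 -1;-15.5 -6 0 12 -1;-21 -8.2 0 17 -1;-26 -10.2 0 22 -1;-31.2 -12.3 0 27 -1;-31.2 -12.3 0 32 -1;-31.2 -12.3 0 32 -1")

```text
time_s: 21.85
position: [0.5056, -0.0406, 0.1459]
tool_rot: [[-0.001, 1.0, -0.001], [1.0, 0.001, 0.0], [0.0, -0.001, -1.0]]
ft_force: [-0.1, 1.0, -0.7]
grip_width: 0.0212
gripper_force: 39.3
```

```bash
python3 -c "
from h import *
st()
go(.508,-.0395,.029,90)"
```

```text
yaw 90.04 {'time_s': 21.85, 'position': [0.506, -0.041, 0.146], 'ft_force': [-0.084, 0.978, -0.731], 'wrist_torque': [-0.011, 0.025, -0.038], 'grip_width': 0.021, 'gripper_force': 39.326} q6 -18.0
go shift cm [ 0.11  0.25 11.69] turn 0.0 q6 -18.0
```

Emit:
move_arm(series="0.1 0.2 5 0 -1;0.1 0.2 9 0 -1;0.1 0.2 11.6 0 -1;0.1 0.2 11.6 0 -1;0.1 0.2 11.6 0 -0.1;0.1 0.2 11.6 0 -0.1;0.1 0.2 11.6 0 -0.1;0.1 0.2 6 0 -0.1")

```text
time_s: 22.85
position: [0.5064, -0.0389, 0.0846]
tool_rot: [[-0.001, 1.0, -0.007], [1.0, 0.001, 0.002], [0.002, -0.007, -1.0]]
ft_force: [0.2, -0.6, 0.2]
grip_width: 0.0385
gripper_force: 0.0
```

Emit:
move_arm(series="0 0 -6 0 0;0 0 -9 0 0")

```text
time_s: 23.1
position: [0.5086, -0.0395, 0.1798]
tool_rot: [[-0.001, 1.0, 0.005], [1.0, 0.001, -0.001], [-0.001, 0.005, -1.0]]
ft_force: [-0.2, 0.1, -0.1]
grip_width: 0.0429
gripper_force: 0.0
```

```bash
python3 -c "
from h import *
for c in('top','wrist'):
  img(c);print([(np.round(r['point'],4).tolist(),round(r['score'],2)) for r in spotter.mark_of('guard',c)])
st()
go(.587,.381,.1,101)"
```

```text
[([0.5867, 0.3821, 0.0114], 0.54), ([0.5084, -0.0392, 0.0347], 0.43), ([0.5407, -0.153, -0.0015], 0.27)]
[([0.5075, -0.038, 0.0309], 0.71), ([0.5788, -0.0425, 0.0369], 0.68)]
yaw 90.06 {'time_s': 23.3, 'position': [0.508, -0.039, 0.176], 'ft_force': [-0.223, 0.082, -0.325], 'wrist_torque': [0.0, 0.034, -0.022], 'grip_width': 0.043, 'gripper_force': 0.0} q6 -17.8
go shift cm [42.01  7.97  7.62] turn -10.9 q6 -17.8
```

Emit:
move_arm(series="6 1 0 -2 0.2;12 2.2 0 -4 0.2;18 3.4 0 -6 0.2;24 4.6 1 -8 0.2;30 5.6 2 -10 0.2;36 6.8 4 -11 0.2;42 8 6 -11 0.2;42 8 7.6 -11 0.2")

```text
time_s: 24.3
position: [0.5862, 0.3839, 0.0964]
tool_rot: [[-0.196, 0.981, -0.003], [0.981, 0.196, -0.001], [-0.0, -0.004, -1.0]]
ft_force: [-0.9, -0.1, 0.3]
grip_width: 0.0511
gripper_force: 0.0
```

```bash
python3 -c "
from h import *
guards()
st()
go(.587,.381,.007,101)"
```

```text
guard 0.71 2332 (315, 214) [0.5864 0.382 ] ang 100.7 iou 0.965
yaw 101.11 {'time_s': 24.4, 'position': [0.586, 0.38, 0.096], 'ft_force': [-0.476, -0.704, -0.321], 'wrist_torque': [0.024, 0.006, 0.01], 'grip_width': 0.052, 'gripper_force': 0.0} q6 12.2
go shift cm [0.05 0.18 8.9 ] turn 0.1 q6 12.2
```

Emit:
move_arm(series="0.1 0.1 5 0 0.2;0.1 0.1 8.9 0 0.2;0.1 0.1 8.9 0 0.2;0.1 0.1 8.9 0 -1;0.1 0.1 8.9 0 -1;0.1 0.1 8.9 0 -1;0.1 0.1 8.9 0 -1;0.1 0.1 8.9 0 -1", force=40)

```text
time_s: 25.4
position: [0.5896, 0.3821, 0.0141]
tool_rot: [[-0.192, 0.981, 0.004], [0.981, 0.192, 0.001], [0.0, 0.005, -1.0]]
ft_force: [0.8, -1.9, 7.8]
grip_width: 0.021
gripper_force: 40.6
```

Emit:
move_arm(series="0 0 -4 0 -1;0 0 -9 0 -1;0 0 -14 0 -1;0 0 -14 0 -1")

```text
time_s: 25.9
position: [0.5898, 0.3827, 0.1574]
tool_rot: [[-0.192, 0.981, 0.01], [0.981, 0.192, 0.004], [0.002, 0.01, -1.0]]
ft_force: [-0.2, -0.2, -1.9]
grip_width: 0.0209
gripper_force: 39.6
```

```bash
python3 -c "
from h import *
st()
go(.578,-.1095,.15,90)"
```

```text
yaw 101.07 {'time_s': 25.9, 'position': [0.59, 0.383, 0.157], 'ft_force': [-0.174, -0.156, -1.868], 'wrist_torque': [-0.036, -0.045, -0.028], 'grip_width': 0.021, 'gripper_force': 39.569} q6 12.3
go shift cm [-48.08 -10.62   0.52] turn 11.1 q6 12.3
```

Emit:
move_arm(series="-6 -1.3 0 2 -1;-12 -2.6 0 4 -1;-18 -4 0 6 -1;-24 -5.3 0 8 -1;-30 -6.6 0 10 -1;-36 -8 0 11 -1;-42 -9.3 0 11 -1;-48 -10.6 0 11 -1")

```text
time_s: 26.9
position: [0.5758, -0.1113, 0.1512]
tool_rot: [[-0.001, 1.0, -0.0], [1.0, 0.001, 0.0], [0.0, -0.0, -1.0]]
ft_force: [0.9, -0.4, 0.7]
grip_width: 0.021
gripper_force: 39.5
```

```bash
python3 -c "
from h import *
img('wrist')
st()
go(.578,-.1095,.035,90)"
```

```text
yaw 89.77 {'time_s': 26.95, 'position': [0.576, -0.118, 0.151], 'ft_force': [1.222, -7.324, -0.101], 'wrist_torque': [-0.259, -0.019, -0.024], 'grip_width': 0.021, 'gripper_force': 39.532} q6 -22.8
go shift cm [ 0.93  0.22 11.59] turn -0.2 q6 -22.8
```

Emit:
move_arm(series="0.1 0.1 0 0 -1;0.1 0.1 5 0 -1;0.1 0.1 9 0 -1;0.1 0.1 9 0 -1")

```text
time_s: 27.45
position: [0.5759, -0.1065, 0.059]
tool_rot: [[-0.003, 1.0, -0.006], [1.0, 0.003, 0.003], [0.003, -0.006, -1.0]]
ft_force: [-0.1, -0.1, -0.0]
grip_width: 0.0209
gripper_force: 39.6
```

```bash
python3 -c "
from h import *
st()
go(.578,-.1095,.034,90)"
```

```text
yaw 90.15 {'time_s': 27.45, 'position': [0.576, -0.107, 0.059], 'ft_force': [-0.087, -0.059, -0.04], 'wrist_torque': [-0.034, -0.012, 0.005], 'grip_width': 0.021, 'gripper_force': 39.552} q6 -22.2
go shift cm [-0.3   0.22  2.5 ] turn 0.1 q6 -22.2
```

Emit:
move_arm(series="0 0.1 1.5 0 -1;0 0.1 2.5 0 -1;0 0.1 2.5 0 -1;0 0.1 2.5 0 -0.1;0 0.1 2.5 0 -0.1;0 0.1 2.5 0 -0.1;0 0.1 -3 0 -0.1;0 0.1 -8 0 -0.1")

```text
time_s: 28.45
position: [0.5783, -0.1085, 0.1428]
tool_rot: [[-0.001, 1.0, -0.0], [1.0, 0.001, 0.0], [0.0, -0.0, -1.0]]
ft_force: [-0.1, -0.8, 0.4]
grip_width: 0.0384
gripper_force: 0.0
```

Emit:
move_arm(series="0 0 -5 0 0.2;-5 2 -10 0 0.2;-10 3 -14 0 0.2;-13 4 -16 0 0.2;-13 4 -16 0 0.2")

```text
time_s: 29.08
position: [0.6189, -0.2413, 0.3027]
tool_rot: [[0.002, 1.0, 0.003], [1.0, -0.002, -0.002], [-0.002, 0.003, -1.0]]
ft_force: [-0.3, 0.0, -0.6]
grip_width: 0.0513
gripper_force: 0.0
```

Run:
```python
from h import *
st()
for c in('wrist','top','side'):
  im=img(c)
  if c!='side':cv2.imwrite(f'pics/{c}5.png',im['pixels'])
  for n in('guard','timer_axis','timer_pointer','timer_mark','heat_axis','heat_pointer','heat_mark'):
    print(c,n,[(np.round(r['point'],4).tolist(),round(r['score'],2)) for r in spotter.mark_of(n,c)])
  if c=='wrist':
    a=[]
    for cx,cy in((.588,-.23),(.487,-.23)):a.append(rect(im,cx,cy,.075,.055,400))
    cv2.imwrite('pics/dials5.png',np.hstack(a))
```

```text
yaw 89.88 {'time_s': 29.075, 'position': [0.619, -0.241, 0.303], 'ft_force': [-0.279, 0.037, -0.555], 'wrist_torque': [0.032, 0.044, -0.012], 'grip_width': 0.051, 'gripper_force': 0.0} q6 -31.4
wrist guard [([0.5794, -0.1088, 0.0375], 0.85), ([0.4686, -0.2064, 0.0808], 0.73)]
wrist timer_axis [([0.4845, -0.2314, 0.067], 0.73), ([0.5762, -0.1079, 0.0374], 0.64)]
wrist timer_pointer [([0.4674, -0.208, 0.0835], 0.82)]
wrist timer_mark [([0.4909, -0.261, 0.08], 0.65)]
wrist heat_axis [([0.5877, -0.2306, 0.0687], 0.8)]
wrist heat_pointer [([0.5734, -0.2022, 0.0747], 0.84)]
wrist heat_mark [([0.6138, -0.209, 0.0825], 0.47)]
top guard [([0.578, -0.1075, 0.0335], 0.58), ([0.5136, -0.0426, 0.0323], 0.56), ([0.5775, -0.043, 0.0357], 0.47)]
top timer_axis [([0.4858, -0.2299, 0.0728], 0.71)]
top timer_pointer []
top timer_mark [([0.4885, -0.2608, 0.0792], 0.51)]
top heat_axis []
top heat_pointer []
top heat_mark [([0.509, -0.0403, 0.0347], 0.43)]
side guard [([0.5719, -0.2006, 0.0763], 0.67), ([0.5855, -0.042, 0.0374], 0.66), ([0.5785, -0.1104, 0.0343], 0.54), ([0.5072, -0.0424, 0.033], 0.48)]
side timer_axis []
side timer_pointer []
side timer_mark [([0.5828, -0.0416, 0.0353], 0.34), ([0.5004, 0.3904, -0.0025], 0.26)]
side heat_axis [([0.5885, -0.2318, 0.0736], 0.73)]
side heat_pointer [([0.5746, -0.1975, 0.0796], 0.75), ([0.6347, 0.2659, -0.0005], 0.41)]
side heat_mark []
```

View pics/dials5.png

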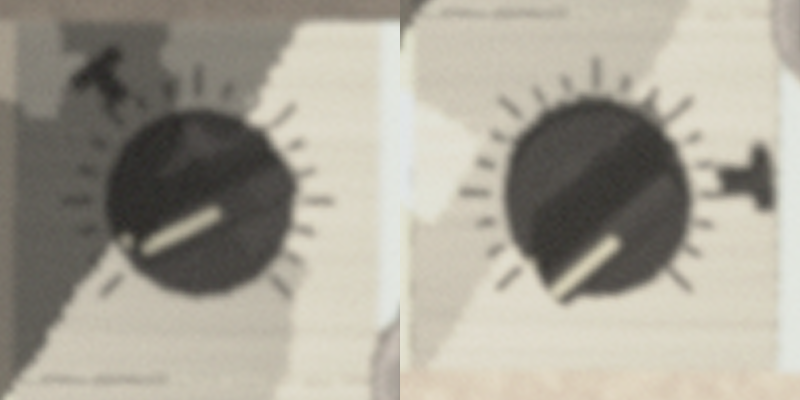

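View pics/wrist5.png

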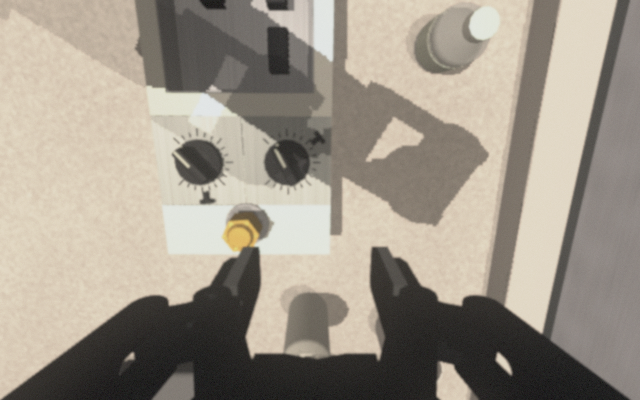

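The three guards stand in the well, as seen in the wrist, top and side views. In the rectified dials picture (left heat, right timer) the heat pointer is at about 117°, with its tab to the upper left at (100,72). The timer pointer is at about 131°, with its tab at (766,179). I'll measure these angles numerically from close views over each dial.

```bash
cat >> h.py <<'E'
from scipy.optimize import minimize
def dial(im,cx,cy,save=None,thr=75,pt=150):
    g=cv2.cvtColor(im["pixels"],cv2.COLOR_BGR2GRAY)
    a=np.linspace(0,2*np.pi,48,endpoint=False)
    c0=proj(im,[[cx,cy,.075]])[0];u0,v0=(c0-70).astype(int)
    u0,v0=max(u0,0),max(v0,0);S=4
    G=cv2.resize(g[v0:v0+140,u0:u0+140],None,fx=S,fy=S,interpolation=cv2.INTER_CUBIC).astype(float)
    gr=cv2.GaussianBlur(G,(0,0),3);
    # skirt rim: maximise outward brightness step along the circle (r 26, z .079 to .07 hull)
    def f(p):
        def samp(r):
            P=np.vstack([np.c_[p[0]+r*np.cos(a),p[1]+r*np.sin(a),np.full(48,z)] for z in(.07,.079)])
            h=cv2.convexHull(((proj(im,P)-[u0,v0]+.5)*S).astype(np.float32))[:,0]
            return cv2.remap(gr.astype(np.float32),h[:,0].copy(),h[:,1].copy(),1).ravel()
        return -(np.median(samp(.0275))-np.median(samp(.0245))+.5*(np.percentile(samp(.0275),20)-np.percentile(samp(.0245),80)))
    best=min((minimize(f,[cx+i,cy+j],method="Nelder-Mead",options=dict(initial_simplex=[[cx+i,cy+j],[cx+i+.002,cy+j],[cx+i,cy+j+.002]])) for i in(-.002,0,.002) for j in(-.002,0,.002)),key=lambda r:r.fun)
    ax=best.x
    n=480;half=.06;k=n/2/half
    yy,xx=np.mgrid[0:n,0:n];X=half-xx*0-yy/k;Y=half-xx/k
    rr=np.hypot(X,Y);th=np.arctan2(Y,X)
    A=cv2.cvtColor(rect(im,ax[0],ax[1],.075,half,n),cv2.COLOR_BGR2GRAY)
    m=((A<thr)&(rr>.0385)&(rr<.05)).astype(np.uint8)
    nn,l,stt,_=cv2.connectedComponentsWithStats(m)
    tabs=[]
    for i in range(1,nn):
        if stt[i,4]>150:
            s=l==i;tabs.append((int(stt[i,4]),round(np.degrees(np.arctan2(Y[s].mean(),X[s].mean())),1),round(rr[s].mean()*1e3,1)))
    B=rect(im,ax[0],ax[1],.104,.04,480)
    Bg=cv2.cvtColor(B,cv2.COLOR_BGR2GRAY);kb=240/.04
    Xb=.04-yy/kb;Yb=.04-xx/kb
    w=((Bg>pt)&(np.hypot(Xb,Yb)<.021)).astype(np.uint8)
    nn,l,stt,_=cv2.connectedComponentsWithStats(w)
    lines=[]
    for i in range(1,nn):
        if stt[i,4]>200:
            s=l==i;d=np.c_[Xb[s],Yb[s]];c=d.mean(0);v=np.linalg.svd((d-c)[:4000],full_matrices=False)[2][0];v=v*np.sign(v@c)
            lines.append((int(stt[i,4]),"dir",round(np.degrees(np.arctan2(v[1],v[0])),1),"cen",round(np.degrees(np.arctan2(c[1],c[0])),1),(c*1e3).round(1).tolist()))
    print("axis",ax.round(4),"f",round(-best.fun,1),"tabs",tabs,"lines",lines)
    if save:
        A3=cv2.cvtColor(A,cv2.COLOR_GRAY2BGR);A3[m>0]=(0,0,255);cv2.circle(A3,(n//2,n//2),int(.026*k),(0,255,0),1)
        B[w>0]=(0,0,255);cv2.imwrite(save,np.hstack([A3,B])[:, :])
E
python3 - <<'E'
from h import *
im=img("wrist")
dial(im,.588,-.231,"pics/a.png");dial(im,.486,-.231,"pics/b.png")
a=cv2.imread("pics/a.png");b=cv2.imread("pics/b.png")
cv2.imwrite("pics/dials6.png",cv2.resize(np.vstack([a,b]),(600,600)))
go(.555,-.235,.25,90)
E
```

```text
axis [ 0.5878 -0.2293] f 71.5 tabs [(1890, np.float64(37.3), np.float64(44.6))] lines [(833, 'dir', np.float64(-18.3), 'cen', np.float64(-107.7), [-6.0, -18.7]), (1555, 'dir', np.float64(115.6), 'cen', np.float64(120.4), [-5.1, 8.7])]
axis [ 0.4881 -0.2289] f 110.9 tabs [] lines [(8011, 'dir', np.float64(128.3), 'cen', np.float64(-150.3), [-13.1, -7.5]), (2584, 'dir', np.float64(131.4), 'cen', np.float64(137.0), [-7.9, 7.4])]
go shift cm [ 0.35 -6.35  5.13] turn 0.1 q6 -31.3
```

View pics/dials6.png

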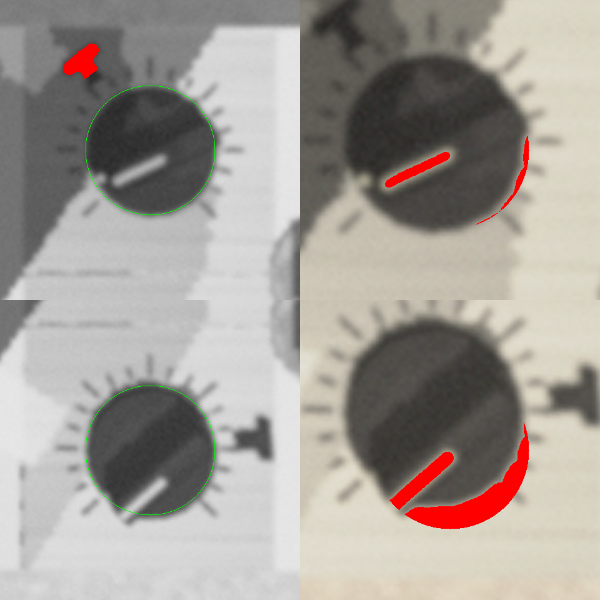

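The fits give axes heat (.588,-.229) and timer (.488,-.229). The heat tab is at 37° and its pointer at 115.6°, so it needs +78° clockwise. The timer pointer is at 131.4° and its tab at about -84°, so it needs about +215°. Heat first.

Run:
```python
from h import *
im=img("wrist")
for t in(90,105,120):dial(im,.486,-.231,None,thr=t)
for t in(65,85):dial(im,.588,-.231,None,thr=t)
go(.5878,-.2293,.125,115.6)
```

```text
axis [ 0.4881 -0.2289] f 110.4 tabs [(1062, np.float64(-84.0), np.float64(43.9))] lines [(8106, 'dir', np.float64(128.7), 'cen', np.float64(-150.3), [-13.1, -7.4]), (2611, 'dir', np.float64(131.4), 'cen', np.float64(136.6), [-7.9, 7.4])]
axis [ 0.4881 -0.2289] f 110.4 tabs [(1411, np.float64(-84.0), np.float64(44.1))] lines [(8106, 'dir', np.float64(128.7), 'cen', np.float64(-150.3), [-13.1, -7.4]), (2611, 'dir', np.float64(131.4), 'cen', np.float64(136.6), [-7.9, 7.4])]
axis [ 0.4881 -0.2289] f 110.4 tabs [(1671, np.float64(-84.0), np.float64(44.3))] lines [(8106, 'dir', np.float64(128.7), 'cen', np.float64(-150.3), [-13.1, -7.4]), (2611, 'dir', np.float64(131.4), 'cen', np.float64(136.6), [-7.9, 7.4])]
axis [ 0.5879 -0.2293] f 72.1 tabs [(1446, np.float64(37.6), np.float64(44.5))] lines [(879, 'dir', np.float64(-18.5), 'cen', np.float64(-107.9), [-6.0, -18.7]), (1549, 'dir', np.float64(115.7), 'cen', np.float64(120.4), [-5.2, 8.8])]
axis [ 0.5879 -0.2293] f 72.1 tabs [(2437, np.float64(37.3), np.float64(44.8))] lines [(879, 'dir', np.float64(-18.5), 'cen', np.float64(-107.9), [-6.0, -18.7]), (1549, 'dir', np.float64(115.7), 'cen', np.float64(120.4), [-5.2, 8.8])]
go shift cm [ 0.91 -3.07 17.63] turn -25.5 q6 -31.3
```

Emit:
move_arm(series="0.3 -1 4 -8 -0.1;0.6 -2 8 -16 -0.1;0.9 -3.1 12 -25.5 -0.1;0.9 -3.1 15 -25.5 -0.1;0.9 -3.1 17 -25.5 -0.1;0.9 -3.1 17 -25.5 -0.1")

```text
time_s: 31.12
position: [0.587, -0.2292, 0.1301]
tool_rot: [[-0.431, 0.902, -0.003], [0.902, 0.431, 0.002], [0.003, -0.002, -1.0]]
ft_force: [0.2, -0.6, -0.5]
grip_width: 0.0388
gripper_force: 0.0
```

Run:
```python
from h import *
st()
go(.5878,-.2293,.084,115.6)
```

```text
yaw 115.56 {'time_s': 31.125, 'position': [0.587, -0.229, 0.13], 'ft_force': [0.167, -0.59, -0.47], 'wrist_torque': [-0.016, 0.02, 0.011], 'grip_width': 0.039, 'gripper_force': 0.0} q6 -57.6
go shift cm [-0.06  0.08  4.61] turn -0.0 q6 -57.6
```

Emit:
move_arm(series="0 0.1 2 0 -0.1;0 0.1 4.6 0 -0.1;0 0.1 4.6 0 -0.1;0 0.1 4.6 0 -1;0 0.1 4.6 0 -1;0 0.1 4.6 0 -1;0 0.1 4.6 0 -1;0 0.1 4.6 0 -1", force=35)

```text
time_s: 32.12
position: [0.5879, -0.2299, 0.0872]
tool_rot: [[-0.431, 0.902, -0.0], [0.902, 0.431, -0.002], [-0.002, -0.001, -1.0]]
ft_force: [-7.2, -2.9, 5.2]
grip_width: 0.0103
gripper_force: 36.9
```

Run:
```python
from h import *
st()
```

```text
yaw 115.55 {'time_s': 32.125, 'position': [0.588, -0.23, 0.087], 'ft_force': [-7.193, -2.866, 5.25], 'wrist_torque': [-0.389, 0.993, 0.045], 'grip_width': 0.01, 'gripper_force': 36.934} q6 -57.6
```

Holding the bar (10 mm). Turning 78° clockwise.

Emit:
move_arm(series="0 0 0 10 -1;0 0 0 20 -1;0 0 0 30 -1;0 0 0 40 -1;0 0 0 50 -1;0 0 0 60 -1;0 0 0 70 -1;0 0 0 78 -1")

```text
time_s: 33.12
position: [0.5879, -0.2301, 0.0872]
tool_rot: [[0.796, 0.606, -0.0], [0.606, -0.796, -0.003], [-0.002, 0.002, -1.0]]
ft_force: [-6.6, -3.5, 5.4]
grip_width: 0.0103
gripper_force: 36.9
```

Emit:
move_arm(series="0 0 0 0 -1;0 0 0 0 -0.1;0 0 0 0 -0.1;0 0 0 0 -0.1;0 0 -5 0 -0.1;0 0 -10 0 -0.1;0 0 -14 0 -0.1;0 0 -14 0 -0.1")

```text
time_s: 34.12
position: [0.5894, -0.2294, 0.2288]
tool_rot: [[0.793, 0.61, 0.006], [0.61, -0.793, -0.004], [0.003, 0.006, -1.0]]
ft_force: [-0.3, -0.3, -0.7]
grip_width: 0.0386
gripper_force: 0.0
```

Run:
```python
from h import *
st()
im=img("wrist");cv2.imwrite("pics/w7.png",im["pixels"])
for t in(65,85):dial(im,.588,-.23,"pics/a.png",thr=t,pt=130)
go(.4881,-.2289,.13,131.4)
```

```text
yaw 37.58 {'time_s': 34.125, 'position': [0.589, -0.229, 0.229], 'ft_force': [-0.264, -0.271, -0.739], 'wrist_torque': [0.012, -0.023, -0.047], 'grip_width': 0.039, 'gripper_force': 0.0} q6 20.4
axis [ 0.5869 -0.2288] f 60.6 tabs [(1138, np.float64(36.5), np.float64(44.6))] lines [(1382, 'dir', np.float64(-16.0), 'cen', np.float64(-105.0), [-5.0, -18.6]), (2275, 'dir', np.float64(90.8), 'cen', np.float64(-179.8), [-18.6, -0.1])]
axis [ 0.5869 -0.2288] f 60.6 tabs [(1675, np.float64(36.6), np.float64(44.9))] lines [(1382, 'dir', np.float64(-16.0), 'cen', np.float64(-105.0), [-5.0, -18.6]), (2275, 'dir', np.float64(90.8), 'cen', np.float64(-179.8), [-18.6, -0.1])]
go shift cm [-7.97 -6.17  9.62] turn -93.8 q6 20.4
```

Emit:
move_arm(series="-1.5 -1 0 -10 -0.1;-3 -2 0 -20 -0.1;-4.5 -3 0 -30 -0.1;-6 -4.5 0 -40 -0.1;-8 -6.2 1 -50 -0.1;-8 -6.2 2 -60 -0.1;-8 -6.2 3 -70 -0.1;-8 -6.2 3 -80 -0.1")

```text
time_s: 35.17
position: [0.4864, -0.2281, 0.1931]
tool_rot: [[-0.468, 0.884, -0.003], [0.884, 0.468, 0.003], [0.004, -0.002, -1.0]]
ft_force: [0.2, 0.4, -0.5]
grip_width: 0.0384
gripper_force: 0.0
```

Emit:
move_arm(series="0 0 0 -7 -0.1;0 0 0 -13.8 -0.1;0 0 0 -13.8 -0.1")

```text
time_s: 35.55
position: [0.4868, -0.2283, 0.1941]
tool_rot: [[-0.66, 0.751, -0.002], [0.751, 0.66, 0.002], [0.002, -0.0, -1.0]]
ft_force: [0.3, 0.2, 0.3]
grip_width: 0.0383
gripper_force: 0.0
```

Run:
```python
from h import *
st()
im=img("wrist");cv2.imwrite("pics/w8.png",im["pixels"])
dial(im,.588,-.23,"pics/a.png",thr=75,pt=110)
dial(im,.488,-.23,"pics/b.png",thr=105)
a=cv2.imread("pics/a.png");b=cv2.imread("pics/b.png")
cv2.imwrite("pics/dials8.png",cv2.resize(np.vstack([a,b]),(600,600)))
go(.4881,-.2289,.084,131.4)
```

```text
yaw 131.3 {'time_s': 35.55, 'position': [0.487, -0.228, 0.194], 'ft_force': [0.262, 0.156, 0.254], 'wrist_torque': [-0.037, -0.022, 0.014], 'grip_width': 0.038, 'gripper_force': 0.0} q6 -79.0
axis [ 0.5881 -0.232 ] f 22.3 tabs [(15071, np.float64(-44.2), np.float64(44.4)), (2214, np.float64(41.5), np.float64(45.0)), (1030, np.float64(-169.5), np.float64(41.2))] lines [(452, 'dir', np.float64(32.9), 'cen', np.float64(22.4), [16.0, 6.6]), (777, 'dir', np.float64(37.5), 'cen', np.float64(43.9), [10.2, 9.8])]
axis [ 0.4871 -0.2288] f 58.7 tabs [(7779, np.float64(93.0), np.float64(44.8)), (1868, np.float64(-83.8), np.float64(44.7))] lines [(544, 'dir', np.float64(166.7), 'cen', np.float64(-106.3), [-5.6, -19.2])]
go shift cm [-0.14  0.06 11.03] turn -0.2 q6 -79.0
```

View pics/dials8.png

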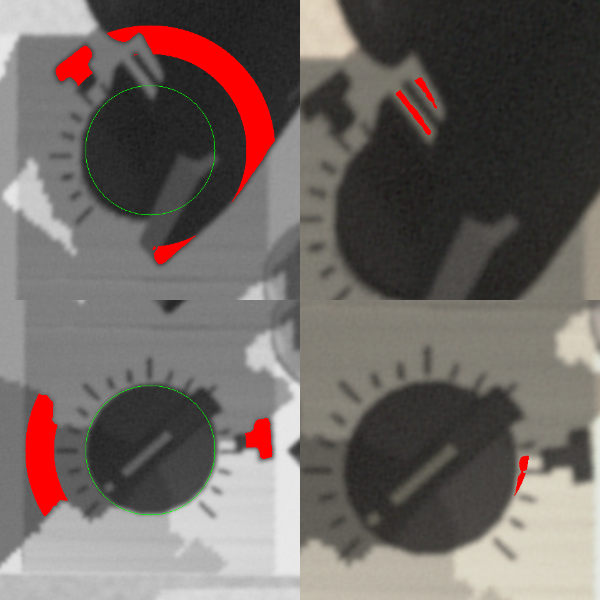

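The finger hides the heat dial here. The timer tab reads -83.8° and its pointer is unchanged, so I'll grip it.

Emit:
move_arm(series="-0.1 0.1 4 0 -0.1;-0.1 0.1 8 0 -0.1;-0.1 0.1 11 0 -0.1;-0.1 0.1 11 0 -0.1;-0.1 0.1 11 0 -1;-0.1 0.1 11 0 -1;-0.1 0.1 11 0 -1;-0.1 0.1 11 0 -1", force=35)

```text
time_s: 36.6
position: [0.4884, -0.2299, 0.0868]
tool_rot: [[-0.66, 0.751, 0.0], [0.751, 0.66, -0.003], [-0.002, -0.002, -1.0]]
ft_force: [-5.6, -4.7, 2.3]
grip_width: 0.01
gripper_force: 37.3
```

Emit:
move_arm(series="0 0 0 0 -1;0 0 0 10 -1;0 0 0 20 -1;0 0 0 30 -1;0 0 0 40 -1;0 0 0 50 -1;0 0 0 60 -1;0 0 0 70 -1")

```text
time_s: 37.6
position: [0.4877, -0.2301, 0.0868]
tool_rot: [[0.484, 0.875, -0.001], [0.875, -0.484, -0.003], [-0.003, 0.001, -1.0]]
ft_force: [-9.5, -4.7, 2.9]
grip_width: 0.01
gripper_force: 37.5
```

```bash
python3 -c "
from h import *
st()"
```

```text
yaw 61.02 {'time_s': 37.6, 'position': [0.488, -0.23, 0.087], 'ft_force': [-9.537, -4.688, 2.95], 'wrist_torque': [-0.996, 1.458, 0.001], 'grip_width': 0.01, 'gripper_force': 37.493} q6 -8.7
```

Emit:
move_arm(series="0 0 0 10 -1;0 0 0 20 -1;0 0 0 30 -1;0 0 0 40 -1;0 0 0 50 -1;0 0 0 60 -1;0 0 0 70 -1;0 0 0 75 -1")

```text
time_s: 38.6
position: [0.4872, -0.2294, 0.0868]
tool_rot: [[0.971, -0.24, -0.002], [-0.24, -0.971, -0.002], [-0.002, 0.003, -1.0]]
ft_force: [-9.4, -3.0, 6.4]
grip_width: 0.0101
gripper_force: 37.8
```

Emit:
move_arm(series="0 0 0 10 -1;0 0 0 20 -1;0 0 0 30 -1;0 0 0 40 -1;0 0 0 50 -1;0 0 0 60 -1;0 0 0 70 -1;0 0 0 70 -1")

```text
time_s: 39.6
position: [0.4876, -0.2289, 0.0868]
tool_rot: [[0.109, -0.994, -0.002], [-0.994, -0.109, -0.001], [0.001, 0.002, -1.0]]
ft_force: [-8.4, -0.6, 6.2]
grip_width: 0.0099
gripper_force: 37.9
```

```bash
python3 -c "
from h import *
st()"
```

```text
yaw -83.77 {'time_s': 39.6, 'position': [0.488, -0.229, 0.087], 'ft_force': [-8.361, -0.633, 6.225], 'wrist_torque': [0.016, 1.431, -0.011], 'grip_width': 0.01, 'gripper_force': 37.85} q6 136.1
```

Emit:
move_arm(series="0 0 0 0 -0.1;0 0 0 0 -0.1;0 0 0 0 -0.1;0 0 -5 0 -0.1;0 0 -10 0 0.2;0 -2 -15 -10 0.2;0 -4 -20 -14 0.2;0 -5 -22 -14 0.2")

```text
time_s: 40.6
position: [0.5394, -0.2232, 0.3085]
tool_rot: [[0.349, -0.937, 0.004], [-0.937, -0.349, -0.003], [0.004, -0.003, -1.0]]
ft_force: [-1.0, 0.3, -0.7]
grip_width: 0.0513
gripper_force: 0.0
```

Run:
```python
from h import *
st()
for c in("wrist",):
    im=img(c);cv2.imwrite(f"pics/{c}9.png",im["pixels"])
    dial(im,.588,-.23,"pics/a.png",thr=75,pt=150)
    dial(im,.488,-.23,"pics/b.png",thr=105)
a=cv2.imread("pics/a.png");b=cv2.imread("pics/b.png")
cv2.imwrite("pics/dials9.png",cv2.resize(np.vstack([a,b]),(600,600)))
```

```text
yaw -69.57 {'time_s': 40.6, 'position': [0.539, -0.223, 0.309], 'ft_force': [-1.044, 0.336, -0.667], 'wrist_torque': [0.007, 0.012, -0.048], 'grip_width': 0.051, 'gripper_force': 0.0} q6 125.5
axis [ 0.5875 -0.2301] f 60.3 tabs [(1011, np.float64(36.3), np.float64(44.5))] lines [(777, 'dir', np.float64(38.0), 'cen', np.float64(38.4), [12.5, 9.9])]
axis [ 0.4882 -0.2287] f 105.4 tabs [(1023, np.float64(-84.3), np.float64(44.6))] lines [(1896, 'dir', np.float64(-83.7), 'cen', np.float64(-88.0), [0.4, -11.9]), (585, 'dir', np.float64(35.8), 'cen', np.float64(124.6), [-11.1, 16.1]), (1897, 'dir', np.float64(73.1), 'cen', np.float64(162.5), [-18.0, 5.7])]
```

View pics/dials9.png

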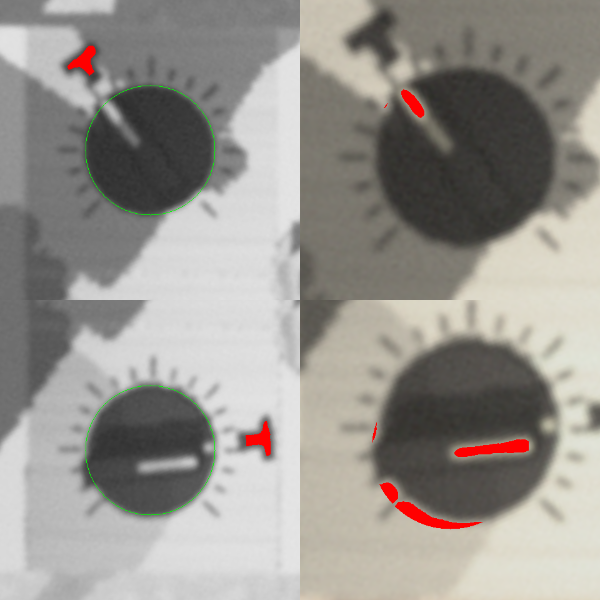

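Both pointers are in line with their tabs: heat 38.0° against about 37°, timer -83.7° against -84.1°. A final check of the guards, bystanders and nut, then I'll hand in.

Run:
```python
from h import *
for c in("top","side","wrist"):
    im=img(c);print(c,[(np.round(r["point"],3).tolist(),round(r["score"],2)) for r in spotter.mark_of("guard",c)])
    if c=="wrist":cv2.imwrite("pics/nut9.png",np.hstack([rect(im,.537,-.305,.11,.035,350)]))
    if c=="top":
        t=im["pixels"];o=cv2.imread("pics/top0.png");cv2.imwrite("pics/top9.png",np.vstack([o[:320,:][:, :520],t[:320,:520]])[:, :][:600])
```

```text
top [([0.511, -0.041, 0.035], 0.64), ([0.578, -0.04, 0.035], 0.54), ([0.577, -0.108, 0.034], 0.43)]
side [([0.508, -0.041, 0.032], 0.7), ([0.576, -0.113, 0.035], 0.6), ([0.578, -0.04, 0.035], 0.54)]
wrist [([0.579, -0.108, 0.038], 0.78), ([0.506, -0.04, 0.033], 0.63)]
```

View pics/top9.png

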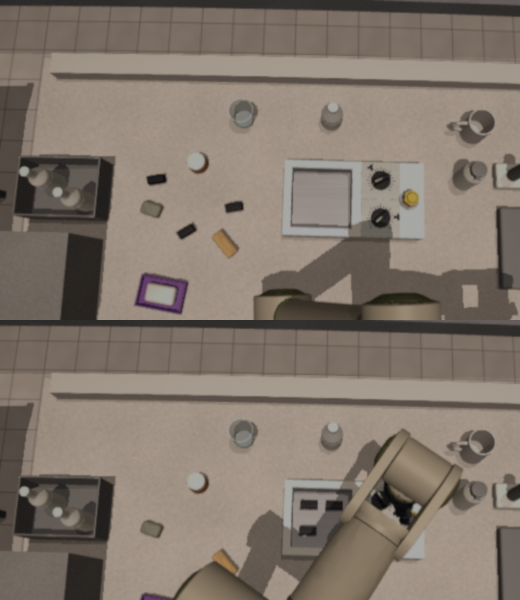

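View pics/nut9.png

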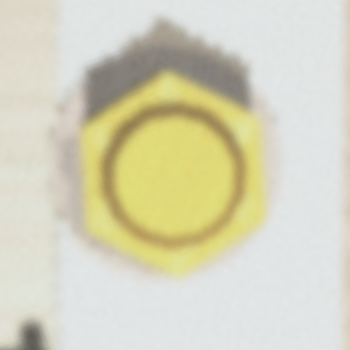

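The top view shows three guards in the well and the bystanders it can see unmoved. The nut is at the same angle as when pressed on its stop. Handing in.

```bash
python3 -c "
from h import *
st();print(order.close_job())"
```

```text
yaw -69.66 {'time_s': 40.95, 'position': [0.538, -0.223, 0.304], 'ft_force': [1.141, -0.021, -0.63], 'wrist_torque': [-0.017, 0.02, -0.019], 'grip_width': 0.051, 'gripper_force': 0.0} q6 125.5
the job is handed in; nothing more can be done
None
```

The job is handed in at 41 s, with no verdict returned: the nut is tight on its stop, all three guards are in the well, and both dial pointers are within about 2° of their tabs. No bystander was seen to move, though the arm hid the soap dish in the last view.

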